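# Get the shoe brush out from behind the polish

## Robot

A 6-joint arm with a two-finger parallel gripper is mounted at the origin on the work surface. World frame = base frame: x ahead of the robot, y to its left, z up, the work surface at z = 0. Lengths are in m, angles in rad, forces in N, time in s.
With the tool pointing down it reaches from about 0.3 to 0.875 m from the base axis. Payload 6.4 kg.
Tool frame: the origin (TCP) lies midway between the tips of the shut fingers; the grasp point (between the pads) lies 19 mm behind it (ctrl.hold_point_z is the distance from the TCP to the grasp point, in m); z points along the fingers, y is the line along which they close (so a half turn about z gives the same grasp; the last joint's range is limited). The gripper opens to 85 mm and grips with 20 to 120 N. Pads are 22 mm wide; open, the fingers measure 114 mm over their backs; the gripper's body (76 mm by 85 mm) begins 54 mm behind the grasp point. The pads swing forward as they close: fully open they stand 13 mm farther back than shut.
Start: joints at [-1.475, 0.181, 1.607, -0, 1.354, -0.206], TCP at [0.171, -0.549, 0.231] pointing down, gripper open.
Joint ranges: [-2.99, 2.99], [-0.89, 2.07], [0.3, 2.58], [-1.14, 4.28], [0, 2.63], [-3.12, 3.12]. Speed limits (rad/s): [2.57, 2.57, 3.01, 3.14, 3.14, 3.14].

## Interface

Orientations are given as a unit quaternion [w, x, y, z].
In Python, from bench import ctrl gives the robot as it stands.
- The arm moves only by the tool carry_out, never from a script. Its argument "plan" is text: rows parted by semicolons, each of 6 numbers parted by spaces: the shift along the tool's x, y, z as a fraction of full scale, then the turn, a rotation vector about the tool's x, y, z as a fraction of full scale. A call has exactly 8 rows; each row shifts and turns the commanded pose from where the row before left it, along the tool's axes as they then stand; what a row does not reach is not made up. Full scale, the value 1, is 40 mm for a shift and 0.1 rad for a turn. A row lasts 1/12 s, in which the tool goes at most 41.7 mm and 7.16 degrees, less where a joint would pass 70% of its speed; a pose out of reach is approached as far as the arm can. A call with a number of a shift or a turn outside -1 to 1 is refused whole. A call with a gripper value outside its range is refused whole. "claw" is the gripper's target within -1 to 1 (shut at 1, half-way at 0, fully open at -1), set as the call begins (left out, the last holds). The fingers move at their own pace and stop on an object; the grip force is fixed at half the most. Time passes only in rows, so rows that do not move let the fingers close, or fill a call up. It gives the time, the measured TCP pose, the force, the opening and the grip force at its end, in the units of the state.
- ctrl.get_obs(): the state, without advancing time (a new reading comes with each control period).
- ctrl.camera(name): name is "scene" or "side" or "wrist"; returns a dict with "pixels" (400x640x3 uint8, red, green, blue), "mtx" (3x3 intrinsics, pixels), "R" (3x3) and "t" (3): a world point X has camera coordinates R X + t. Camera axes: x right, y down, z forward; pixel columns grow to the right and rows downward; lengths in m; the calibration is good to about 2 mm. A picture is of the moment at which its call begins. There is no depth.
- ctrl.hand_in(): hands the job in; it is judged then, once.
The state is a dict: "time_s": time; "q": joint angles; "dq": joint speeds; "joint_efforts": joint torques, N m; "eef_pos": TCP position; "eef_rot": TCP orientation; "wrist_force": force on the tool from outside, world axes, zero at the start; "torque": the same for the moment, N m; "opening": opening from 0.0 (shut) to 1.0 (fully open); "grasp_force": force on a finger pad.
Only numpy, scipy, OpenCV 4.12 (cv2) and the standard library are available. Lean on these libraries where they do the work, as an engineer would, in place of code of your own. Each camera call takes 0.05 s, during which the arm holds its last target. There are 200 camera calls.

## Task

Get the shoe brush out from behind the polish on the bottom tier of the yellow shoe-care rack. First stand the bottle and both polish tins, which are in its way, aside in the blue tray; then lay the brush, bristles down, in the middle of the cork mat and lengthwise along it; then put the bottle and the two tins back, each upright in the very place on the tier where it stood at the start. Keep the bottle and tins from tipping over, and leave the shoehorn, shoe tree and dauber on the upper tiers as they are.

Things in the scene. Friction and masses are not known exactly. Their poses are not given: they have to be found in the camera images.
- rack: Fixed rack (sizes in mm), 3 yellow tiers stepped up from the front (-x) to the back, on a pine base. Origin: base underside centre; y along the tiers. Bottom tier: inside x -169 to -5, y +-146, floor 23 above the table, lip 12. On it 3 flat round mouldings at x -128, y -88, 0, 88, where bottle and tins stand; brush behind at x -67. Middle tier from x -5, lip top 87 above the table; top tier from x 59, lip top 130.
- bottle: White plastic polish bottle with blue band and red cap, standing on one of the three round mouldings. 44 mm across up to 76 high, then a shoulder to the 33 wide cap, 112 high overall, about 110 g. Origin: centre of its underside; z up. The tallest thing on the tier: a wide gripper reaching low for a tin beside it can hit it.
- black_tin: Round flat aluminium polish tin with a black lid, 58 mm across, 24 mm high, about 90 g, lying flat on one of the three round mouldings. Origin: centre of its underside; z up.
- brown_tin: Round flat aluminium polish tin with a brown lid, 58 mm across, 24 mm high, about 90 g, lying flat on one of the three round mouldings. Origin: centre of its underside; z up.
- brush: Shoe brush: oblong dark brown wooden back 190 x 52 mm with black bristles below, 50 high overall (wood from 24 to 50 high, bristles stiff, rigid), about 170 g. Lies bristles down on the bottom tier behind the bottle and tins (about 6 from the tins, 35 from the middle tier behind it). Origin: centre of its underside; x along its length, z up.
- side_tray: Fixed low blue tray, the side area, 300 x 170 mm outside, floor 4 above the table, rim 10 above the table and 5 thick. Origin: centre of its underside; x along its length, z up. It is on the robot's left or right of the rack.
- mat: Fixed cork mat, 240 x 120 mm and 4 thick, on the other side of the rack from the tray. Origin: centre of its underside; x along its length, z up.
- shoehorn: Stainless steel shoehorn, 176 mm long, 40 wide, lying along the top tier; leave it. Origin: centre of its underside; x along its length.
- shoe_tree: Wooden shoe tree with steel rod and brass knob, 280 mm long, 60 wide, 42 high, lying along the back of the top tier; leave it. Origin: underside, about its middle; x along its length.
- dauber: Small round dauber brush with wooden handle, head 42 mm across and 26 high, 158 long overall, lying along the middle tier; leave it. Origin: centre of the head's underside; x towards the handle's end.

How it is judged:
On the way, in this order (a step that is already met when the one before it is completed fails the run):
1. the bottle and both tins stand upright, released, in the blue tray (x of bottle in the frame of side_tray between -0.125 and 0.125 m and y of bottle in the frame of side_tray between -0.06 and 0.06 m and z of bottle in the frame of side_tray between 0 and 0.01 m and angle between each of bottle, black_tin, brown_tin's own z axis and vertical below 0.12 rad and linear speed of each of bottle, black_tin, brown_tin below 0.02 m/s and contact force between the fingers and bottle below 0.3 N and x of black_tin in the frame of side_tray between -0.125 and 0.125 m and y of black_tin in the frame of side_tray between -0.06 and 0.06 m and z of black_tin in the frame of side_tray between 0 and 0.01 m and contact force between the fingers and black_tin below 0.3 N and x of brown_tin in the frame of side_tray between -0.125 and 0.125 m and y of brown_tin in the frame of side_tray between -0.06 and 0.06 m and z of brown_tin in the frame of side_tray between 0 and 0.01 m and contact force between the fingers and brown_tin below 0.3 N), for 0.2 s.
2. the brush lies released, bristles down, in the middle of the cork mat and lengthwise along it, the bottle and tins still in the tray (all of step 1 and x of brush in the frame of mat between -0.02 and 0.02 m and y of brush in the frame of mat between -0.015 and 0.015 m and z of brush in the frame of mat between 0 and 0.01 m and angle between the x axis of brush and the x axis of mat, either way round below 0.2 rad and angle between brush's own z axis and vertical below 0.12 rad and linear speed of brush below 0.02 m/s and contact force between the fingers and brush below 0.3 N), for 0.2 s.
At the end, for the whole second after the job is handed in: The brush lies bristles down on the cork mat (centre within 20 mm lengthwise and 15 mm crosswise of the mat's centre, within 0.2 rad of its length); the bottle and both tins stand upright, each within 15 mm of where it stood at the start; all four released and at rest (x of brush in the frame of mat between -0.02 and 0.02 m and y of brush in the frame of mat between -0.015 and 0.015 m and z of brush in the frame of mat between 0 and 0.01 m and angle between the x axis of brush and the x axis of mat, either way round below 0.2 rad and angle between each of brush, bottle, black_tin, brown_tin's own z axis and vertical below 0.12 rad and linear speed of each of brush, bottle, black_tin, brown_tin below 0.02 m/s and contact force between the fingers and brush below 0.3 N and distance of each of bottle, black_tin, brown_tin from where it was at the start of the episode below 0.015 m and contact force between the fingers and bottle below 0.3 N and contact force between the fingers and black_tin below 0.3 N and contact force between the fingers and brown_tin below 0.3 N); the robot touches nothing.
It fails at once if the bottle or a tin is tipped over (angle between any of bottle, black_tin, brown_tin's own z axis and vertical above 0.7 rad).
It fails at once if the shoehorn, shoe tree or dauber is disturbed (moved more than 20 mm) (distance of any of shoehorn, shoe_tree, dauber from where it was at the start of the episode above 0.02 m).
It also fails if it takes over 138 s, if anything falls off the work surface, if the arm or the gripper's body presses on something with over 40 N, if the wrist force passes 120 N, or if a joint passes its speed limit or range.

## Working session

There is one attempt and no reset: what is moved stays moved. The work goes in short steps, Python scripts to look and compute and a tool call to move; the robot and the scene stay as the last step left them, time stands still between calls to the robot, and variables do not carry over. Pictures are saved under pics/ and viewed, at most 14 in all, crops included, and the job is handed in when it is done.

Besides the shell and the picture viewer there is one more tool, called after "Emit:" as name(argument=value, ...), one argument or row to a line, values as JSON. carry_out: Moves the arm, as the interface text tells. Shift numbers are shares of 40 mm and turn numbers shares of 0.1 rad, none past 1 either way. Its arguments: {"type":"object","properties":{"plan":{"type":"string"},"claw":{"type":"number"}},"required":["plan"]}

```bash
mkdir -p pics && ls
python3 - <<'E'
from bench import ctrl
import cv2
for n in ["scene","side"]:
    c=ctrl.camera(n); cv2.imwrite(f"pics/{n}0.png",c["pixels"][:,:,::-1]); print(n,c["mtx"].tolist(),c["R"].round(4).tolist(),c["t"].round(4).tolist())
print(ctrl.get_obs(), ctrl.hold_point_z)
E
```

```text
pics
scene [[387.25752569325647, 0.0, 319.44311897450257], [0.0, 387.25752569325647, 207.20397046101127], [0.0, 0.0, 1.0]] [[-0.1439, 0.9896, -0.0004], [0.8311, 0.1207, -0.5429], [-0.5372, -0.0784, -0.8398]] [0.0743, -0.4456, 1.3999]
side [[416.1510738114708, 0.0, 315.8454431404035], [0.0, 416.1510738114708, 200.8968972448819], [0.0, 0.0, 1.0]] [[-0.8224, -0.5686, 0.0185], [-0.3722, 0.5132, -0.7733], [0.4302, -0.6429, -0.6337]] [0.474, 0.2891, 0.9128]
{'time_s': 0.1, 'q': array([-1.47532889e+00,  1.81453399e-01,  1.60790068e+00, -1.81424369e-05,
        1.35380021e+00, -2.06261509e-01]), 'dq': array([ 0.0005876 , -0.00094094, -0.00142424,  0.00082884, -0.0012541 ,
       -0.00184484]), 'joint_efforts': array([ 4.62032986e-04, -4.45877230e+01, -3.52237272e+01, -1.77898091e-04,
        4.19301432e-03, -1.23547913e-06]), 'eef_pos': array([ 0.17085796, -0.54851271,  0.23048529]), 'eef_rot': array([-7.80111656e-04,  9.88640927e-01,  1.50294733e-01,  3.43895702e-05]), 'wrist_force': array([-0.55924013, -0.08725979, -0.75956458]), 'torque': array([ 0.03086335, -0.06808913, -0.02781678]), 'grasp_force': 0.0, 'opening': 0.9985281031202398} 0.0187
```

View pics/scene0.png

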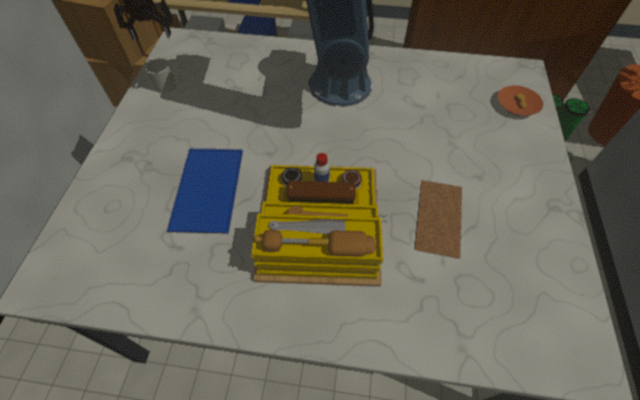

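View pics/side0.png

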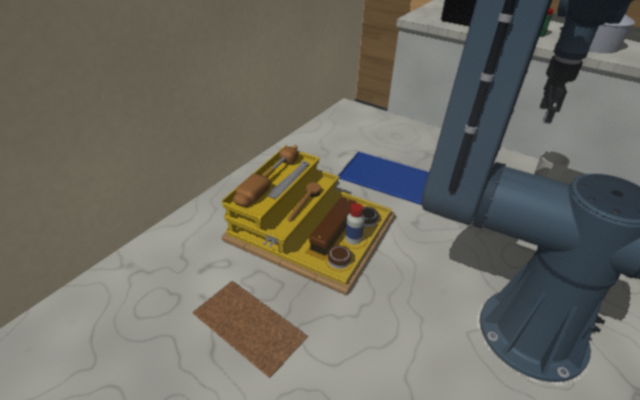

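The scene view shows the tray on the robot's right (207,190) and the mat on its left (439,218). On the bottom tier are the black tin (291,176), bottle (322,165), brown tin (352,177) and the brush behind them (321,191). I'll segment by colour and back-project at the known heights.

```bash
cat > h.py <<'E'
import numpy as np, cv2
from bench import ctrl
def bp(c,uv,z):
    uv=np.atleast_2d(uv).astype(float)
    d=np.c_[uv,np.ones(len(uv))]@np.linalg.inv(c["mtx"]).T@c["R"]
    o=-c["R"].T@c["t"]
    return o+d*((z-o[2])/d[:,2])[:,None]
def proj(c,X):
    p=(np.atleast_2d(X)@c["R"].T+c["t"])@c["mtx"].T
    return p[:,:2]/p[:,2:]
def rect(c,mask,z):
    n,l,s,_=cv2.connectedComponentsWithStats(mask.astype(np.uint8))
    k=1+s[1:,4].argmax(); v,u=np.nonzero(l==k)
    w=bp(c,np.c_[u,v],z)[:,:2]
    return cv2.minAreaRect((w*1000).astype(np.float32)), s[k,4], np.c_[u,v].mean(0)
E
python3 - <<'E'
from h import *
c=ctrl.camera("scene"); p=c["pixels"].astype(int); r,g,b=p[...,0],p[...,1],p[...,2]
hsv=cv2.cvtColor(c["pixels"],cv2.COLOR_RGB2HSV)
def box(m,x0,y0,x1,y1):
    o=np.zeros_like(m);o[y0:y1,x0:x1]=m[y0:y1,x0:x1];return o
for (u,v) in [(207,190),(439,218),(321,192),(291,176),(352,177),(322,158),(270,186),(230,330)]: print((u,v),hsv[v,u])
print("tray",rect(c,box((b>r+40)&(b>g+20),160,140,250,240),.006))
print("mat",rect(c,box((r>b+25),405,170,475,270),.004))
print("brush",rect(c,box((r>g+15)&(g<75)&(hsv[...,1]<225),280,180,362,204),.073))
print("cap",rect(c,box((r>120)&(g<70),310,145,335,175),.135))
ye=(hsv[...,0]>22)&(hsv[...,0]<35)&(hsv[...,1]>180)
cv2.imwrite("pics/crop1.png",cv2.resize(c["pixels"][140:290,240:400,::-1],None,fx=5,fy=4,interpolation=cv2.INTER_CUBIC))
E
```

```text
(207, 190) [109 188 111]
(439, 218) [ 13 114 105]
(321, 192) [ 14 190  74]
(291, 176) [18 69 37]
(352, 177) [ 15 198  58]
(322, 158) [  5 203 123]
(270, 186) [ 26 255 144]
(230, 330) [ 25  25 132]
tray (((518.24072265625, -335.00970458984375), (298.2969055175781, 168.5701141357422), 6.946009159088135), np.int32(4714), array([206.21383114, 191.22380144]))
mat (((520.7388305664062, 341.7837829589844), (120.1756820678711, 239.51002502441406), 85.56878662109375), np.int32(3100), array([439.38096774, 219.27612903]))
brush (((528.1617431640625, 13.734817504882812), (73.2642822265625, 201.14712524414062), 8.257705688476562), np.int32(1160), array([322.35517241, 189.1137931 ]))
cap (((457.684814453125, 3.233119487762451), (21.536758422851562, 11.684103012084961), 16.83616065979004), np.int32(18), array([323.66666667, 156.27777778]))
```

View pics/crop1.png

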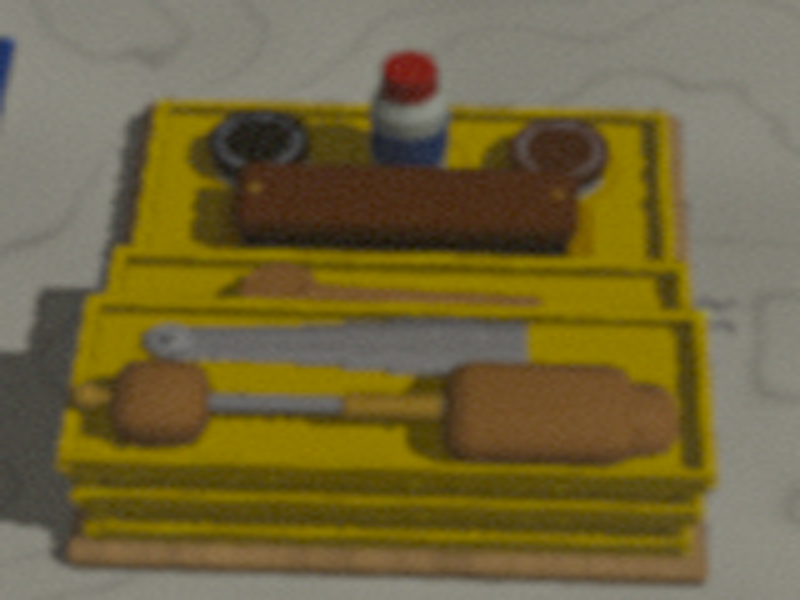

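The crop shows black tin lid at about (258,145), brown lid (562,148), cap top (412,65), with the brush yaw close to the rack's. Next I'll convert these and fit the rack frame.

Run:
```python
from h import *
c=ctrl.camera("scene")
f=lambda x,y:((x+.5)/5-.5+240,(y+.5)/4-.5+140)
for n,x,y,z in [("black",258,143,.047),("brown",561,148,.047),("cap",411,66,.135),("brushTLcorner",240,165,.073),("TR",578,172,.073),("BR",572,240,.073),("BL",238,232,.073),
 ("lipFL",155,101,.035),("lipFR",668,112,.035),("baseBL",68,560,0.0),("baseBR",704,580,0.0),("midlipL",112,247,.087),("midlipR",685,262,.087),("toplipL",88,296,.130),("toplipR",708,312,.130)]:
    print(n,(bp(c,f(x,y),z)[0]*1000).round(1))
c=ctrl.camera("side")
cv2.imwrite("pics/side_crop.png",cv2.resize(c["pixels"][130:300,210:410,::-1],None,fx=4,fy=3.5,interpolation=cv2.INTER_CUBIC))
```

```text
black [469.5 -89.   47. ]
brown [449.   84.2  47. ]
cap [459.6  -1.8 135. ]
brushTLcorner [509.3 -90.1  73. ]
TR [488.4  95.7  73. ]
BR [545.2  97.8  73. ]
BL [564.6 -80.6  73. ]
lipFL [ 430.7 -159.2   35. ]
lipFR [397.3 143.4  35. ]
baseBL [ 778.8 -133.3    0. ]
baseBR [745.5 189.9   0. ]
midlipL [ 595.1 -141.1   87. ]
midlipR [563.6 157.8  87. ]
toplipL [ 659.3 -133.   130. ]
toplipR [627.2 167.8 130. ]
```

View pics/side_crop.png

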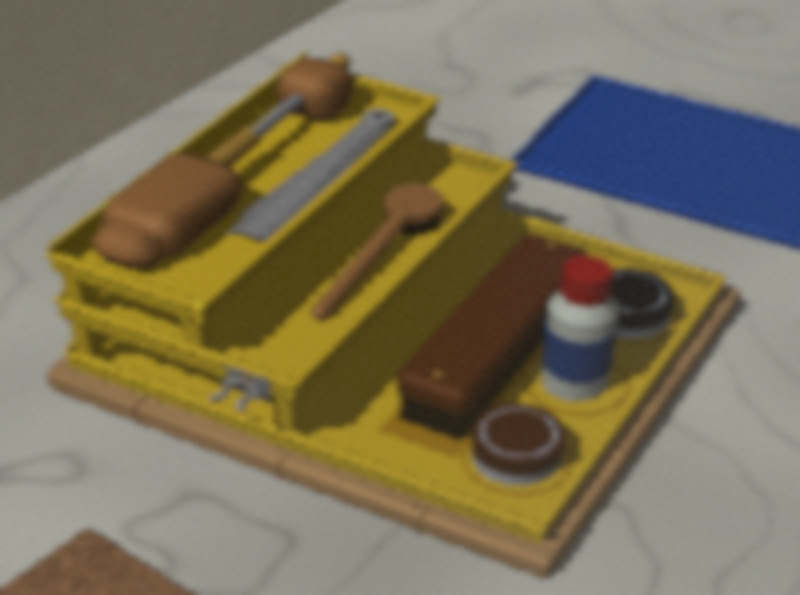

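Emit:
carry_out(
  plan="0.68 -0.68 -0.11 0 0 0;0.68 -0.68 -0.11 0 0 0;0.68 -0.68 -0.11 0 0 0;0.68 -0.68 -0.11 0 0 0;0.68 -0.68 -0.11 0 0 0;0.68 -0.68 -0.11 0 0 0;0.68 -0.68 -0.11 0 0 0;0.68 -0.68 -0.11 0 0 0",
  claw=-1,
)

```text
time_s: 0.92
eef_pos: [0.3144, -0.2748, 0.2667]
eef_rot: [0.0, 0.989, 0.15, 0.0]
wrist_force: [1.5, -0.4, 0.6]
opening: 0.998
grasp_force: 0.0
```

Emit:
carry_out(
  plan="0.68 -0.68 -0.11 0 0 0;0.68 -0.68 -0.11 0 0 0;0.68 -0.68 -0.11 0 0 0;0.68 -0.68 -0.11 0 0 0;0.68 -0.68 -0.11 0 0 0;0.55 -0.55 -0.11 0 0 0.97;0.2 -0.2 0 0 0 0.97;0 0 0 0 0 0",
)

```text
time_s: 1.58
eef_pos: [0.425, -0.067, 0.2932]
eef_rot: [-0.0, 0.999, 0.054, 0.0]
wrist_force: [0.1, 0.2, -0.5]
opening: 1.002
grasp_force: 0.0
```

Run:
```python
from h import *
c=ctrl.camera("wrist"); cv2.imwrite("pics/w1.png",c["pixels"][:,:,::-1]); np.savez("w1.npz",**c)
s=ctrl.camera("side")
for n,X in [("cap",(.4596,-.002,.135)),("black",(.4695,-.0895,.047)),("brown",(.449,.0845,.047))]: print(n,proj(s,X),proj(c,X))
```

```text
cap [[356.24416569 206.02577409]] [[259.57305191 136.03268377]]
black [[366.69456451 212.59253106]] [[341.45531695 126.82481576]]
brown [[339.27615685 253.45205624]] [[205.241591   128.08251928]]
```

View pics/w1.png

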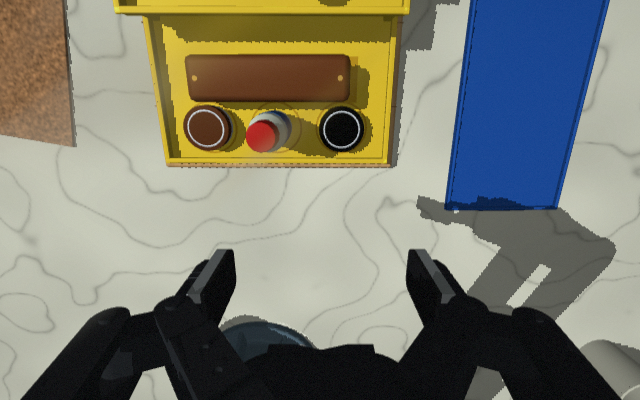

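The wrist view agrees with my estimates to within 2 px: brown lid (207,128), black lid (342,130), cap (261,136), brush back centre (268,78).

Run:
```python
from h import *
c=dict(np.load("w1.npz"))
g=cv2.cvtColor(c["pixels"],cv2.COLOR_RGB2HSV)
h,s,v=g[...,0],g[...,1],g[...,2]
def box(m,x0,y0,x1,y1):
    o=np.zeros_like(m);o[y0:y1,x0:x1]=m[y0:y1,x0:x1];return o
print("cap",rect(c,box(((h<5)|(h>174))&(s>150)&(v>110),240,115,285,160),.135))
ny=~((h>22)&(h<34)&(s>150))
print("black",rect(c,box((v<60),315,100,370,160),.047),"ring")
for n,uv,z in [("black",(342,129.5),.047),("brown",(207,128.5),.047),("brush",(268,78),.073),("bL",(186.5,78),.073),("bR",(350.5,77.5),.073)]: print(n,(bp(c,uv,z)*1000).round(1))
```

```text
cap (((460.8282165527344, -0.3836994171142578), (22.552570343017578, 28.536645889282227), 48.98878479003906), np.int32(550), array([258.50909091, 134.62      ]))
black (((466.3905944824219, -89.39946746826172), (40.51986312866211, 41.4024772644043), 6.201634883880615), np.int32(852), array([341.14319249, 129.21948357])) ring
black [[466.2 -90.6  47. ]]
brown [[448.7  82.3  47. ]]
brush [[517.   3.  73.]]
bL [[507.   95.6  73. ]]
bR [[527.7 -90.6  73. ]]
```

Emit:
carry_out(
  plan="0.5 -0.75 0 0 0 0;0.5 -0.75 0 0 0 0;0 0 0.7 0 0 0;0 0 0.8 0 0 0;0 0 0.8 0 0 0;0 0 0.6 0 0 0;0 0 0.3 0 0 0;0 0 0 0 0 0",
)

```text
time_s: 2.35
eef_pos: [0.4546, -0.0061, 0.1614]
eef_rot: [-0.001, 0.999, 0.054, -0.003]
wrist_force: [0.1, 0.2, 0.3]
opening: 1.003
grasp_force: 0.0
```

Emit:
carry_out(
  plan="0.1 -0.08 0.5 0 0 0;0 0 0.5 0 0 0;0 0 0.5 0 0 0;0 0 0.4 0 0 0;0 0 0.2 0 0 0;0 0 0.1 0 0 0;0 0 0 0 0 0;0 0 0 0 0 0",
)

```text
time_s: 3.02
eef_pos: [0.4618, -0.0023, 0.0779]
eef_rot: [0.0, 0.999, 0.054, 0.001]
wrist_force: [0.9, 0.2, -0.1]
opening: 0.999
grasp_force: 0.0
```

Emit:
carry_out(
  plan="-0.05 0 0.14 0 0 0;0 0 0.12 0 0 0;0 0 0 0 0 0;0 0 0 0 0 0;0 0 0 0 0 0;0 0 0 0 0 0;0 0 0 0 0 0;0 0 0 0 0 0",
)

```text
time_s: 3.68
eef_pos: [0.4592, -0.0019, 0.0666]
eef_rot: [0.0, 0.999, 0.054, 0.0]
wrist_force: [0.5, -0.3, -0.6]
opening: 1.002
grasp_force: 0.0
```

Emit:
carry_out(
  plan="0 0 0 0 0 0;0 0 0 0 0 0;0 0 0 0 0 0;0 0 0 0 0 0;0 0 0 0 0 0;0 0 0 0 0 0;0 0 0 0 0 0;0 0 0 0 0 0",
  claw=1,
)

```text
time_s: 4.35
eef_pos: [0.4595, -0.0021, 0.0668]
eef_rot: [0.0, 0.999, 0.054, 0.0]
wrist_force: [-0.1, -0.1, 4.9]
opening: 0.497
grasp_force: 61.3
```

Emit:
carry_out(
  plan="0 0 -0.3 0 0 0;0 0 -0.6 0 0 0;0 0 -0.7 0 0 0;0 0.3 -0.4 0 0 0;0 0.6 0 0 0 0;0 0.7 0 0 0 0;0.1 0.8 0 0 0 0;0.2 0.8 0 0 0 0",
)

```text
time_s: 5.02
eef_pos: [0.4838, -0.1284, 0.1459]
eef_rot: [-0.0, 0.999, 0.054, -0.001]
wrist_force: [1.0, 0.1, -1.2]
opening: 0.498
grasp_force: 61.2
```

Emit:
carry_out(
  plan="0.3 0.8 0 0 0 0;0.4 0.8 0 0 0 0;0.5 0.8 0 0 0 0;0.4 0.8 0 0 0 0;0.4 0.8 0 0 0 0;0.3 0.7 0 0 0 0;0.1 0.3 0 0 0 0;0 0 0 0 0 0",
)

```text
time_s: 5.68
eef_pos: [0.6018, -0.3192, 0.1449]
eef_rot: [-0.0, 0.999, 0.053, -0.0]
wrist_force: [-0.6, -0.2, -1.9]
opening: 0.495
grasp_force: 61.2
```

Emit:
carry_out(
  plan="0 0.1 0.4 0 0 0;0 0 0.5 0 0 0;0 0 0.5 0 0 0;0 0 0.4 0 0 0;0 0 0.25 0 0 0;0 0 0.15 0 0 0;0 0 0.1 0 0 0;0 0 0.05 0 0 0",
)

```text
time_s: 6.35
eef_pos: [0.6021, -0.32, 0.0522]
eef_rot: [-0.0, 0.999, 0.054, -0.0]
wrist_force: [0.0, 0.3, -1.0]
opening: 0.495
grasp_force: 61.2
```

Emit:
carry_out(
  plan="0 0 0 0 0 0;0 0 0 0 0 0;0 0 0 0 0 0;0 0 0 0 0 0;0 0 0 0 0 0;0 0 0 0 0 0;0 0 0 0 0 0;0 0 0 0 0 0",
)

```text
time_s: 7.02
eef_pos: [0.6022, -0.3204, 0.0525]
eef_rot: [0.0, 0.999, 0.054, 0.0]
wrist_force: [0.5, -0.3, -1.5]
opening: 0.499
grasp_force: 61.2
```

Emit:
carry_out(
  plan="0 0 0.04 0 0 0;0 0 0.03 0 0 0;0 0 0.03 0 0 0;0 0 0 0 0 0;0 0 0 0 0 0;0 0 0 0 0 0;0 0 0 0 0 0;0 0 0 0 0 0",
)

```text
time_s: 7.68
eef_pos: [0.6022, -0.3204, 0.0485]
eef_rot: [0.0, 0.999, 0.054, 0.0]
wrist_force: [0.1, 0.5, -1.0]
opening: 0.495
grasp_force: 61.2
```

Emit:
carry_out(
  plan="0 0 0.02 0 0 0;0 0 0 0 0 0;0 0 0 0 0 0;0 0 0 0 0 0;0 0 0 0 0 0;0 0 0 0 0 0;0 0 0 0 0 0;0 0 0 0 0 0",
  claw=-0.6,
)

```text
time_s: 8.35
eef_pos: [0.6022, -0.3204, 0.0477]
eef_rot: [0.0, 0.999, 0.054, 0.0]
wrist_force: [0.9, 1.0, 0.0]
opening: 0.799
grasp_force: 0.0
```

Emit:
carry_out(
  plan="0 0 -0.2 0 0 0;0 0 -0.5 0 0 0;0 0 -0.7 0 0 0;0 0 -0.8 0 0 0;0 0 -0.8 0 0 0;-0.3 -0.4 -0.3 0 0 0;-0.6 -0.7 0 0 0 0;-0.6 -0.8 0 0 0 0",
)

```text
time_s: 9.02
eef_pos: [0.5347, -0.2523, 0.182]
eef_rot: [0.002, 0.999, 0.053, 0.002]
wrist_force: [-0.4, 0.2, 0.2]
opening: 0.801
grasp_force: 0.0
```

Emit:
carry_out(
  plan="-0.25 -0.84 0 0 0 0;-0.25 -0.84 0 0 0 0;-0.25 -0.84 0.2 0 0 0;-0.25 -0.84 0.4 0 0 0;-0.22 -0.84 0.5 0 0 0;0 0 0.5 0 0 0;0 0 0.2 0 0 0;0 0 0 0 0 0",
)

```text
time_s: 9.68
eef_pos: [0.4668, -0.089, 0.1067]
eef_rot: [-0.0, 0.999, 0.054, -0.001]
wrist_force: [1.0, 0.5, -0.7]
opening: 0.798
grasp_force: 0.0
```

Emit:
carry_out(
  plan="0 0 0 0 0 0;0 0 0 0 0 0;0 0 0 0 0 0;0 0 0 0 0 0;0 0 0 0 0 0;0 0 0 0 0 0;0 0 0 0 0 0;0 0 0 0 0 0",
)

```text
time_s: 10.35
eef_pos: [0.4678, -0.0896, 0.1078]
eef_rot: [0.0, 0.999, 0.054, 0.0]
wrist_force: [0.8, -0.4, -0.8]
opening: 0.804
grasp_force: 0.0
```

Emit:
carry_out(
  plan="0 0 0.3 0 0 0;0 0 0.5 0 0 0;0 0 0.5 0 0 0;0 0 0.4 0 0 0;0 0 0.2 0 0 0;0 0 0.1 0 0 0;0 0 0.05 0 0 0;0 0 0 0 0 0",
)

```text
time_s: 11.02
eef_pos: [0.4681, -0.0896, 0.0259]
eef_rot: [0.0, 0.999, 0.054, 0.0]
wrist_force: [-1.3, -1.2, 0.1]
opening: 0.796
grasp_force: 0.0
```

Emit:
carry_out(
  plan="0 0 0 0 0 0;0 0 0 0 0 0;0 0 0 0 0 0;0 0 0 0 0 0;0 0 0 0 0 0;0 0 0 0 0 0;0 0 0 0 0 0;0 0 0 0 0 0",
  claw=1,
)

```text
time_s: 11.68
eef_pos: [0.4689, -0.09, 0.0271]
eef_rot: [0.001, 0.999, 0.054, 0.001]
wrist_force: [-2.5, 0.0, 5.3]
opening: 0.633
grasp_force: 63.4
```

Emit:
carry_out(
  plan="0 0 -0.3 0 0 0;0 0 -0.6 0 0 0;0 0 -0.6 0 0 0;0 0.4 -0.2 0 0 0;0 0.7 0 0 0 0;0.1 0.8 0 0 0 0;0.1 0.8 0 0 0 0;0.1 0.8 0 0 0 0",
)

```text
time_s: 12.35
eef_pos: [0.4951, -0.2288, 0.0944]
eef_rot: [0.0, 0.999, 0.054, 0.0]
wrist_force: [0.5, 0.5, -0.7]
opening: 0.63
grasp_force: 63.3
```

Emit:
carry_out(
  plan="0.1 0.8 0 0 0 0;0.1 0.8 0 0 0 0;0.05 0.7 0 0 0 0;0 0.4 0 0 0 0;0 0 0.3 0 0 0;0 0 0.5 0 0 0;0 0 0.3 0 0 0;0 0 0 0 0 0",
)

```text
time_s: 13.02
eef_pos: [0.514, -0.3309, 0.0458]
eef_rot: [-0.003, 0.999, 0.054, -0.002]
wrist_force: [-0.6, 1.7, -1.3]
opening: 0.632
grasp_force: 63.4
```

Emit:
carry_out(
  plan="0 0 0 0 0 0;0 0 0 0 0 0;0 0 0 0 0 0;0 0 0 0 0 0;0 0 0 0 0 0;0 0 0 0 0 0;0 0 0 0 0 0;0 0 0 0 0 0",
)

```text
time_s: 13.68
eef_pos: [0.5164, -0.3338, 0.0499]
eef_rot: [0.0, 0.999, 0.054, 0.0]
wrist_force: [-0.3, 0.4, -0.6]
opening: 0.63
grasp_force: 63.4
```

Emit:
carry_out(
  plan="0 0 0.3 0 0 0;0 0 0.3 0 0 0;0 0 0.2 0 0 0;0 0 0.12 0 0 0;0 0 0.05 0 0 0;0 0 0 0 0 0;0 0 0 0 0 0;0 0 0 0 0 0",
)

```text
time_s: 14.35
eef_pos: [0.5166, -0.334, 0.0113]
eef_rot: [0.0, 0.999, 0.054, 0.0]
wrist_force: [-0.6, 0.4, -0.5]
opening: 0.633
grasp_force: 63.4
```

Emit:
carry_out(
  plan="0 0 0.05 0 0 0;0 0 0.03 0 0 0;0 0 0 0 0 0;0 0 0 0 0 0;0 0 0 0 0 0;0 0 0 0 0 0;0 0 0 0 0 0;0 0 0 0 0 0",
)

```text
time_s: 15.02
eef_pos: [0.5166, -0.334, 0.0081]
eef_rot: [0.0, 0.999, 0.054, 0.0]
wrist_force: [1.0, -0.5, 3.0]
opening: 0.635
grasp_force: 63.5
```

Emit:
carry_out(
  plan="0 0 0 0 0 0;0 0 0 0 0 0;0 0 0 0 0 0;0 0 0 0 0 0;0 0 -0.2 0 0 0;0 0 -0.5 0 0 0;0 0 -0.8 0 0 0;0 0 -0.8 0 0 0",
  claw=-0.6,
)

```text
time_s: 15.68
eef_pos: [0.5154, -0.3329, 0.1]
eef_rot: [-0.001, 0.999, 0.054, -0.001]
wrist_force: [1.2, -0.4, 1.1]
opening: 0.801
grasp_force: 0.0
```

Emit:
carry_out(
  plan="0 -0.4 -0.2 0 0 0;0 -0.8 0 0 0 0;0 -0.9 0 0 0 0;-0.1 -0.9 0 0 0 0;-0.1 -0.9 0 0 0 0;-0.1 -0.9 0 0 0 0;-0.1 -0.9 0 0 0 0;-0.1 -0.9 0 0 0 0",
)

```text
time_s: 16.35
eef_pos: [0.4674, -0.0719, 0.1083]
eef_rot: [0.0, 0.999, 0.054, 0.0]
wrist_force: [0.0, 0.1, 0.0]
opening: 0.8
grasp_force: 0.0
```

Emit:
carry_out(
  plan="-0.05 -0.9 0 0 0 0;0 -0.9 0 0 0 0;0 -0.9 0 0 0 0;0 -0.8 0 0 0 0;0 -0.45 0 0 0 0;0 0 0 0 0 0;0 0 0 0 0 0;0 0 0 0 0 0",
)

```text
time_s: 17.02
eef_pos: [0.4493, 0.083, 0.1081]
eef_rot: [0.0, 0.999, 0.054, 0.0]
wrist_force: [0.0, 0.1, 0.6]
opening: 0.797
grasp_force: 0.0
```

Run:
```python
from h import *
print(ctrl.get_obs()["eef_pos"])
c=ctrl.camera("scene"); cv2.imwrite("pics/s2.png",c["pixels"][:,:,::-1])
```

```text
[0.44934513 0.08295563 0.10808799]
```

View pics/s2.png

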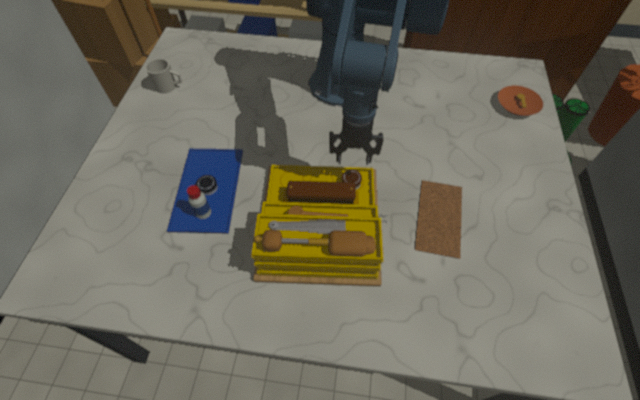

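The scene shows the bottle (200,203) and black tin (207,184) standing in the tray, and the gripper sits above the brown tin.

Emit:
carry_out(
  plan="0 0 0.3 0 0 0;0 0 0.5 0 0 0;0 0 0.5 0 0 0;0 0 0.4 0 0 0;0 0 0.2 0 0 0;0 0 0.1 0 0 0;0 0 0.03 0 0 0;0 0 0 0 0 0",
)

```text
time_s: 17.73
eef_pos: [0.4496, 0.083, 0.0269]
eef_rot: [0.0, 0.999, 0.053, 0.0]
wrist_force: [0.6, 0.4, 0.2]
opening: 0.8
grasp_force: 0.0
```

Emit:
carry_out(
  plan="0 0 0 0 0 0;0 0 0 0 0 0;0 0 0 0 0 0;0 0 0 0 0 0;0 0 0 0 0 0;0 0 0 0 0 0;0 0 0 0 0 0;0 0 0 0 0 0",
  claw=1,
)

```text
time_s: 18.4
eef_pos: [0.4502, 0.0833, 0.0279]
eef_rot: [0.0, 0.999, 0.054, 0.001]
wrist_force: [-1.4, -2.2, 5.6]
opening: 0.631
grasp_force: 63.0
```

Emit:
carry_out(
  plan="0 0 -0.3 0 0 0;0 0 -0.6 0 0 0;0 0 -0.6 0 0 0;-0.1 0.4 -0.2 0 0 0;-0.1 0.7 0 0 0 0;-0.1 0.8 0 0 0 0;-0.1 0.9 0 0 0 0;-0.1 0.9 0 0 0 0",
)

```text
time_s: 19.07
eef_pos: [0.4452, -0.067, 0.0954]
eef_rot: [0.0, 0.999, 0.055, 0.001]
wrist_force: [0.3, -0.1, -0.4]
opening: 0.633
grasp_force: 63.3
```

Emit:
carry_out(
  plan="-0.2 0.9 0 0 0 0;-0.2 0.9 0 0 0 0;-0.2 0.9 0 0 0 0;-0.1 0.9 0 0 0 0;-0.1 0.9 0 0 0 0;-0.1 0.9 0 0 0 0;0 0.8 0 0 0 0;0 0.6 0 0 0 0",
)

```text
time_s: 19.73
eef_pos: [0.4385, -0.3434, 0.0954]
eef_rot: [0.001, 0.999, 0.053, 0.001]
wrist_force: [0.9, -0.7, -0.4]
opening: 0.632
grasp_force: 63.3
```

Emit:
carry_out(
  plan="0 0 0 0 0 0;0 0 0.3 0 0 0;0 0 0.5 0 0 0;0 0 0.4 0 0 0;0 0 0.1 0 0 0;0 0 0 0 0 0;0 0 0 0 0 0;0 0 0 0 0 0",
)

```text
time_s: 20.4
eef_pos: [0.4392, -0.3402, 0.0434]
eef_rot: [0.001, 0.999, 0.054, 0.0]
wrist_force: [-0.3, 0.0, -1.3]
opening: 0.633
grasp_force: 63.4
```

Emit:
carry_out(
  plan="0 0 0.3 0 0 0;0 0 0.25 0 0 0;0 0 0.15 0 0 0;0 0 0.08 0 0 0;0 0 0.05 0 0 0;0 0 0 0 0 0;0 0 0 0 0 0;0 0 0 0 0 0",
)

```text
time_s: 21.07
eef_pos: [0.4386, -0.3402, 0.0092]
eef_rot: [0.0, 0.999, 0.054, 0.0]
wrist_force: [-0.4, 0.2, -0.8]
opening: 0.633
grasp_force: 63.3
```

Emit:
carry_out(
  plan="0 0 0.02 0 0 0;0 0 0 0 0 0;0 0 0 0 0 0;0 0 0 0 0 0;0 0 0 0 0 0;0 0 -0.2 0 0 0;0 0 -0.6 0 0 0;0 0 -0.8 0 0 0",
  claw=-0.6,
)

```text
time_s: 21.73
eef_pos: [0.437, -0.3383, 0.0712]
eef_rot: [-0.002, 0.999, 0.054, -0.002]
wrist_force: [1.0, -0.9, 0.1]
opening: 0.799
grasp_force: 0.0
```

Emit:
carry_out(
  plan="0 -0.3 -0.8 0 0 0;0 -0.7 -0.8 0 0 0;0.1 -0.8 -0.3 0 0 0;0.2 -0.9 0 0 0 0;0.3 -0.9 0 0 0 0;0.4 -0.9 0 0 0 0;0.4 -0.9 0 0 0 0;0.4 -0.9 0 0 0 0",
)

```text
time_s: 22.4
eef_pos: [0.4834, -0.0807, 0.1489]
eef_rot: [0.0, 0.999, 0.054, 0.001]
wrist_force: [0.9, -0.5, -0.9]
opening: 0.8
grasp_force: 0.0
```

Emit:
carry_out(
  plan="0.4 -0.9 0 0 0 0;0.4 -0.8 0 0 0 0;0.3 -0.3 0 0 0 0;0 0 0 0 0 -0.9;0 0 0 0 0 -1;0 0 0 0 0 -1;0 0 0 0 0 -1;0 0 0 0 0 -1",
)

```text
time_s: 23.07
eef_pos: [0.5183, 0.0021, 0.1485]
eef_rot: [0.0, 0.955, 0.297, 0.0]
wrist_force: [-0.2, -0.0, -0.0]
opening: 0.798
grasp_force: 0.0
```

Emit:
carry_out(
  plan="0 0 0 0 0 -1;0 0 0 0 0 -1;0 0 0 0 0 -1;0 0 0 0 0 -1;0 0 0 0 0 -1;0 0 0 0 0 -1;0 0 0 0 0 -1;0 0 0 0 0 -1",
)

```text
time_s: 23.73
eef_pos: [0.5182, 0.0019, 0.1485]
eef_rot: [0.0, 0.764, 0.645, 0.0]
wrist_force: [0.1, 0.9, 0.1]
opening: 0.801
grasp_force: 0.0
```

Emit:
carry_out(
  plan="0 0 0 0 0 -1;0 0 0 0 0 -0.9;0 0 0 0 0 -0.9;0 0 0 0 0 0;0 0 0 0 0 0;0 0 0 0 0 0;0 0 0 0 0 0;0 0 0 0 0 0",
)

```text
time_s: 24.4
eef_pos: [0.5182, 0.0019, 0.1479]
eef_rot: [0.0, 0.669, 0.744, 0.0]
wrist_force: [0.3, 0.2, 0.4]
opening: 0.798
grasp_force: 0.0
```

Run:
```python
from h import *
c=ctrl.camera("wrist"); s=ctrl.camera("scene")
a=np.vstack([c["pixels"][:, :],]); b=cv2.resize(s["pixels"][130:270,150:290],(280,280))
im=np.zeros((400,800,3),np.uint8); im[:,:520]=a[:,60:580]; im[:280,520:]=b
cv2.imwrite("pics/w3.png",im[:,:,::-1])
t=np.deg2rad(96.1); ax=np.array([np.cos(t),np.sin(t),0])
print([proj(c,np.array([.519,.0035,.073])+k*ax)[0].round(1)-[60,0] for k in (-.095,0,.095)])
```

```text
[array([261.4, 302.5]), array([261.4, 200.6]), array([261.4,  68.9])]
```

View pics/w3.png

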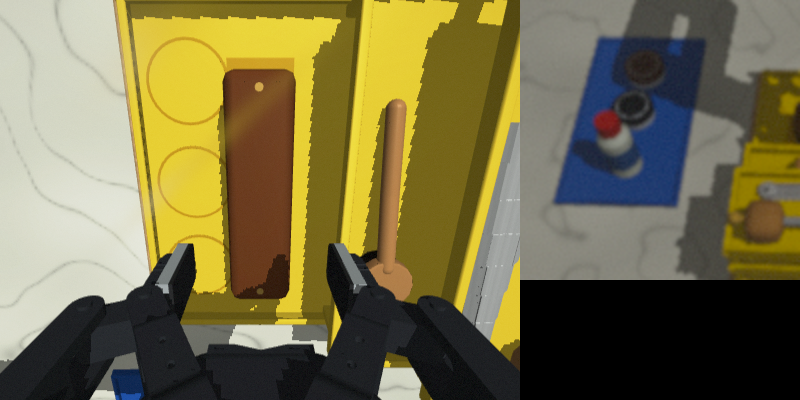

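All three are upright in the tray, and the brush (ends at (259,70) and (261,298)) is centred between the fingers.

Emit:
carry_out(
  plan="0 0 0.4 0 0 0;0 0 0.6 0 0 0;0 0 0.6 0 0 0;0 0 0.4 0 0 0;0 0 0.3 0 0 0;0 0 0.15 0 0 0;0 0 0.05 0 0 0;0 0 0 0 0 0",
)

```text
time_s: 25.17
eef_pos: [0.5184, 0.0018, 0.0479]
eef_rot: [0.0, 0.668, 0.744, 0.0]
wrist_force: [0.3, 0.0, 0.2]
opening: 0.798
grasp_force: 0.0
```

Emit:
carry_out(
  plan="0 0 0 0 0 0;0 0 0 0 0 0;0 0 0 0 0 0;0 0 0 0 0 0;0 0 0 0 0 0;0 0 0 0 0 0;0 0 0 0 0 0;0 0 0 0 0 0",
  claw=1,
)

```text
time_s: 25.83
eef_pos: [0.5194, 0.0016, 0.0492]
eef_rot: [0.001, 0.668, 0.744, 0.001]
wrist_force: [0.1, 0.5, 7.2]
opening: 0.597
grasp_force: 64.7
```

Emit:
carry_out(
  plan="0 0 -0.3 0 0 0;0 0 -0.6 0 0 0;0 0 -0.7 0 0 0;0.3 0 -0.6 0 0 0;0.6 0 0 0 0 0;0.8 0 0 0 0 0;0.8 0 0 0 0 0;0.8 0.1 0 0 0 0",
)

```text
time_s: 26.5
eef_pos: [0.5071, 0.1346, 0.1366]
eef_rot: [-0.0, 0.669, 0.744, -0.0]
wrist_force: [0.3, -0.6, -2.4]
opening: 0.596
grasp_force: 64.0
```

Emit:
carry_out(
  plan="0.8 0.2 0 0 0 0;0.8 0.2 0 0 0 0;0.8 0.2 0 0 0 0;0.8 0.2 0 0 0 0;0.8 0 0 0 0 0;0.7 0 0 0 0 0;0.4 0 0 0 0 0;0 0 0 0 0 -0.7",
)

```text
time_s: 27.17
eef_pos: [0.5168, 0.3432, 0.1363]
eef_rot: [-0.001, 0.641, 0.768, 0.0]
wrist_force: [-1.0, 0.3, -1.2]
opening: 0.594
grasp_force: 63.9
```

Emit:
carry_out(
  plan="0 0 0 0 0 -1;0 0 0 0 0 -1;0 0 0 0 0 -1;0 0 0 0 0 -1;0 0 0 0 0 -1;0 0 0 0 0 -1;0 0 0 0 0 -1;0 0 0 0 0 -1",
)

```text
time_s: 27.83
eef_pos: [0.5177, 0.3397, 0.1363]
eef_rot: [-0.0, 0.29, 0.957, -0.0]
wrist_force: [-0.4, 0.6, -2.2]
opening: 0.592
grasp_force: 63.8
```

Emit:
carry_out(
  plan="0 0 0 0 0 -1;0 0 0 0 0 -1;0 0 0 0 0 -1;0 0 0 0 0 -1;0 0 0 0 0 -0.8;0 0 0 0 0 -0.4;0 0 0 0 0 0;0 0 0 0 0 0",
)

```text
time_s: 28.5
eef_pos: [0.5178, 0.3397, 0.1362]
eef_rot: [-0.0, 0.038, 0.999, -0.0]
wrist_force: [-0.3, 0.2, -1.3]
opening: 0.594
grasp_force: 63.8
```

Run:
```python
from h import *
o=ctrl.get_obs(); R=__import__("scipy.spatial.transform",fromlist=["Rotation"]).Rotation.from_quat(o["eef_rot"][[1,2,3,0]]).as_matrix()
print(o["eef_pos"],np.degrees(np.arctan2(R[1,0],R[0,0])))
d=np.array([.5207,.3418])-o["eef_pos"][:2]; print("tool xy (units)",(R[:2,:2].T@d)/.04)
c=ctrl.camera("scene"); cv2.imwrite("pics/s4.png",cv2.resize(c["pixels"][140:290,340:500,::-1],None,fx=4,fy=4))
```

```text
[0.51784798 0.33974357 0.13619056] 175.69428076134682
tool xy (units) [-0.06723943  0.05661886]
```

View pics/s4.png

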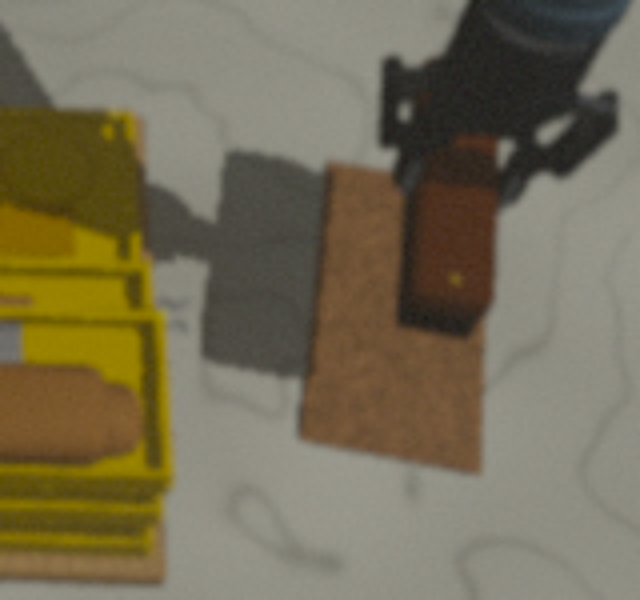

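The brush hangs level and parallel to the mat's length, above it.

Emit:
carry_out(
  plan="-0.08 0.06 0.4 0 0 0;0 0 0.6 0 0 0;0 0 0.6 0 0 0;0 0 0.4 0 0 0;0 0 0.3 0 0 0;0 0 0.15 0 0 0;0 0 0.05 0 0 0;0 0 0 0 0 0",
)

```text
time_s: 29.22
eef_pos: [0.5217, 0.3421, 0.0361]
eef_rot: [0.0, 0.037, 0.999, 0.0]
wrist_force: [-0.0, 0.5, -1.1]
opening: 0.597
grasp_force: 63.9
```

Emit:
carry_out(
  plan="0 0 0.05 0 0 0;0 0 0.03 0 0 0;0 0 0 0 0 0;0 0 0 0 0 0;0 0 0 0 0 0;0 0 0 0 0 0;0 0 0 0 0 0;0 0 0 0 0 0",
)

```text
time_s: 29.88
eef_pos: [0.5215, 0.342, 0.0327]
eef_rot: [0.0, 0.037, 0.999, 0.0]
wrist_force: [-0.6, 0.6, -1.3]
opening: 0.596
grasp_force: 63.9
```

Emit:
carry_out(
  plan="0 0 0.03 0 0 0;0 0 0.025 0 0 0;0 0 0 0 0 0;0 0 0 0 0 0;0 0 0 0 0 0;0 0 0 0 0 0;0 0 0 0 0 0;0 0 0 0 0 0",
)

```text
time_s: 30.55
eef_pos: [0.5214, 0.342, 0.0304]
eef_rot: [-0.0, 0.037, 0.999, -0.0]
wrist_force: [0.0, 0.2, -2.6]
opening: 0.594
grasp_force: 63.8
```

Release (after a 0.4 mm touch), retreat up and check.

Emit:
carry_out(
  plan="0 0 0.01 0 0 0;0 0 0 0 0 0;0 0 0 0 0 0;0 0 0 0 0 0;0 0 0 0 0 0;0 0 0 0 0 0;0 0 0 0 0 0;0 0 0 0 0 0",
  claw=-0.6,
)

```text
time_s: 31.22
eef_pos: [0.5215, 0.342, 0.0301]
eef_rot: [0.0, 0.037, 0.999, 0.0]
wrist_force: [-0.3, -0.9, -0.1]
opening: 0.803
grasp_force: 0.0
```

Emit:
carry_out(
  plan="0 0 -0.2 0 0 0;0 0 -0.5 0 0 0;0 0 -0.8 0 0 0;0 0 -0.8 0 0 0;0 0 -0.7 0 0 0;0 0 -0.5 0 0 0;0 0 0 0 0 0;0 0 0 0 0 0",
)

```text
time_s: 31.88
eef_pos: [0.5225, 0.3424, 0.1724]
eef_rot: [0.002, 0.037, 0.999, 0.001]
wrist_force: [-0.4, -0.0, -1.7]
opening: 0.799
grasp_force: 0.0
```

Run:
```python
from h import *
print(ctrl.get_obs()["eef_pos"])
c=ctrl.camera("wrist"); np.savez("w5.npz",**c)
p=c["pixels"].astype(int);h=cv2.cvtColor(c["pixels"],cv2.COLOR_RGB2HSV)
cv2.imwrite("pics/w5.png",c["pixels"][:,:,::-1])
print(proj(c,np.array([.5207,.3418,.054])), proj(c,np.array([.5207,.3418,.004])))
```

```text
[0.52248399 0.34242289 0.17236368]
[[319.87175322 184.06359422]] [[319.88052259 170.72858438]]
```

View pics/w5.png

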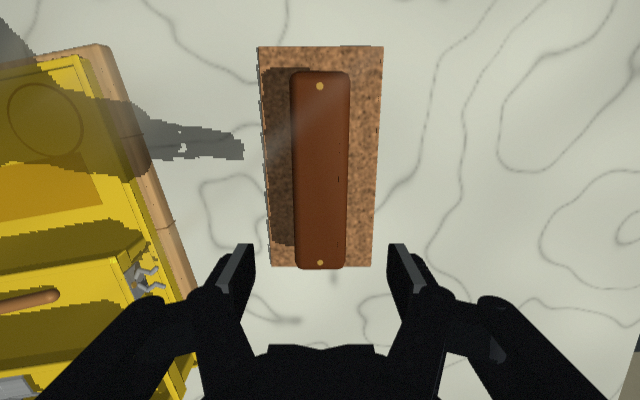

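The brush spans (320,71)–(320,268) and the mat (257..383, 46) to (~266). Now the numeric check, plus the plan back to the black tin.

Run:
```python
from h import *
c=dict(np.load("w5.npz"))
b=bp(c,[(320,71),(320,268)],.054); m=bp(c,[(257,46.5),(383,46.5),(270,266.5),(371,266.5)],.004)
print("brush",b.round(4).tolist(),b.mean(0).round(4),"mat",m.mean(0).round(4))
```

```text
brush [[0.4248, 0.3491, 0.054], [0.609, 0.3353, 0.054]] [0.5169 0.3422 0.054 ] mat [0.5193 0.3424 0.004 ]
```

Emit:
carry_out(
  plan="0 0 0 0 0 1;0 0 0 0 0 1;0 0 0 0 0 1;0 0 0 0 0 1;0 0 0 0 0 1;0 0 0 0 0 1;0 0 0 0 0 1;0 0 0 0 0 1",
)

```text
time_s: 32.6
eef_pos: [0.5203, 0.3414, 0.1678]
eef_rot: [-0.001, 0.425, 0.905, -0.001]
wrist_force: [-0.4, -0.5, -0.6]
opening: 0.802
grasp_force: 0.0
```

Emit:
carry_out(
  plan="0 0 0 0 0 1;0 0 0 0 0 1;0 0 0 0 0 1;0 0 0 0 0 1;0 0 0 0 0 1;0 0 0 0 0 1;0 0 0 0 0 1;0 0 0 0 0 1",
)

```text
time_s: 33.27
eef_pos: [0.5203, 0.3414, 0.1678]
eef_rot: [-0.001, 0.744, 0.668, -0.002]
wrist_force: [0.4, -0.8, -0.1]
opening: 0.801
grasp_force: 0.0
```

Emit:
carry_out(
  plan="0 0 0 0 0 1;0 0 0 0 0 1;0 0 0 0 0 1;0 0 0 0 0 1;0 0 0 0 0 1;0 0 0 0 0 1;0 0 0 0 0 1;0 0 0 0 0 1",
)

```text
time_s: 33.93
eef_pos: [0.5203, 0.3414, 0.1678]
eef_rot: [0.0, 0.946, 0.325, -0.002]
wrist_force: [-0.4, -0.1, -0.2]
opening: 0.798
grasp_force: 0.0
```

Emit:
carry_out(
  plan="0 0 0 0 0 1;0 0 0 0 0 1;0 0 0 0 0 1;0 0 0 0 0 1;0 0 0 0 0 1;0 0 0 0 0 0.6;0 0 0 0 0 0;0 0 0 0 0 0",
)

```text
time_s: 34.6
eef_pos: [0.5206, 0.3416, 0.1684]
eef_rot: [0.0, 0.998, 0.055, -0.001]
wrist_force: [-0.5, -0.2, 0.4]
opening: 0.798
grasp_force: 0.0
```

Emit:
carry_out(
  plan="-0.5 0.3 0 0 0 0;-0.8 0.6 0 0 0 0;-0.8 0.6 0 0 0 0;-0.7 0.7 0 0 0 0;-0.5 0.8 0 0 0 0;-0.3 0.8 0 0 0 0;-0.1 0.9 0 0 0 0;0 0.9 0 0 0 0",
)

```text
time_s: 35.27
eef_pos: [0.3967, 0.1024, 0.1696]
eef_rot: [-0.0, 0.998, 0.056, -0.0]
wrist_force: [1.5, 0.1, 1.0]
opening: 0.798
grasp_force: 0.0
```

Emit:
carry_out(
  plan="0 0.9 0 0 0 0;0 0.9 0 0 0 0;0 0.9 0 0 0 0;0 0.9 0 0 0 0;0 0.9 0 0 0 0;-0.05 0.9 0 0 0 0;-0.05 0.9 0 0 0 0;-0.05 0.9 0 0 0 0",
)

```text
time_s: 35.93
eef_pos: [0.4229, -0.1853, 0.1696]
eef_rot: [-0.0, 0.998, 0.055, -0.0]
wrist_force: [0.4, -0.7, -0.0]
opening: 0.798
grasp_force: 0.0
```

Emit:
carry_out(
  plan="-0.05 0.9 0.3 0 0 0;0 0.9 0.5 0 0 0;0 0.9 0.5 0 0 0;0 0.8 0.4 0 0 0;0 0.4 0.2 0 0 0;0 0 0 0 0 0;0 0 0 0 0 0;0 0 0 0 0 0",
)

```text
time_s: 36.6
eef_pos: [0.438, -0.3379, 0.0939]
eef_rot: [-0.001, 0.999, 0.054, -0.0]
wrist_force: [0.6, -0.1, -0.4]
opening: 0.796
grasp_force: 0.0
```

```bash
cat > to.py <<'E'
import sys
from h import *
from scipy.spatial.transform import Rotation as Ro
o=ctrl.get_obs(); R=Ro.from_quat(o["eef_rot"][[1,2,3,0]])
print(o["eef_pos"].round(4),"tool rotvec to (yaw 6.2, down), units",((R.inv()*Ro.from_quat([np.cos(np.deg2rad(3.1)),np.sin(np.deg2rad(3.1)),0,0])).as_rotvec()/.1).round(3))
print("tool shift units",(R.inv().apply(np.array(eval(sys.argv[1]))-o["eef_pos"])/.04).round(3))
E
python3 to.py ".4386,-.3402,.0092"
```

```text
[ 0.438  -0.3379  0.0939] tool rotvec to (yaw 6.2, down), units [-0.012  0.005  0.007]
tool shift units [0.008 0.062 2.118]
```

Emit:
carry_out(
  plan="0 0.05 0.4 0 0 0;0 0 0.6 0 0 0;0 0 0.5 0 0 0;0 0 0.3 0 0 0;0 0 0.15 0 0 0;0 0 0.1 0 0 0;0 0 0.04 0 0 0;0 0 0 0 0 0",
)

```text
time_s: 37.27
eef_pos: [0.439, -0.3411, 0.0111]
eef_rot: [0.0, 0.999, 0.054, 0.0]
wrist_force: [0.2, 0.0, 0.6]
opening: 0.802
grasp_force: 0.0
```

Emit:
carry_out(
  plan="0 0 0 0 0 0;0 0 0 0 0 0;0 0 0 0 0 0;0 0 0 0 0 0;0 0 0 0 0 0;0 0 0 0 0 0;0 0 0 0 0 0;0 0 0 0 0 0",
  claw=1,
)

```text
time_s: 37.93
eef_pos: [0.4393, -0.3418, 0.012]
eef_rot: [0.001, 0.999, 0.054, 0.001]
wrist_force: [-0.1, 1.3, 6.2]
opening: 0.627
grasp_force: 62.9
```

Emit:
carry_out(
  plan="0 0 -0.3 0 0 0;0 0 -0.7 0 0 0;0 0 -0.8 0 0 0;0.1 -0.4 -0.3 0 0 0;0.1 -0.7 0 0 0 0;0.1 -0.8 0 0 0 0;0.1 -0.9 0 0 0 0;0.1 -0.9 0 0 0 0",
)

```text
time_s: 38.6
eef_pos: [0.4424, -0.1907, 0.0955]
eef_rot: [0.0, 0.999, 0.053, 0.001]
wrist_force: [0.2, 0.6, 0.0]
opening: 0.631
grasp_force: 63.3
```

Emit:
carry_out(
  plan="0.2 -0.9 0 0 0 0;0.2 -0.9 0 0 0 0;0.2 -0.9 0 0 0 0;0.1 -0.9 0 0 0 0;0.1 -0.9 0 0 0 0;0.1 -0.9 0 0 0 0;0 -0.8 0 0 0 0;0 -0.5 0 0 0 0",
)

```text
time_s: 39.27
eef_pos: [0.4489, 0.0814, 0.0954]
eef_rot: [-0.0, 0.999, 0.055, 0.0]
wrist_force: [0.5, -0.1, -1.6]
opening: 0.628
grasp_force: 63.3
```

Emit:
carry_out(
  plan="0 0 0 0 0 0;0 0 0.1 0 0 0;0 0 0.3 0 0 0;0 0 0.3 0 0 0;0 0 0.1 0 0 0;0 0 0 0 0 0;0 0 0 0 0 0;0 0 0 0 0 0",
)

```text
time_s: 39.93
eef_pos: [0.45, 0.0781, 0.0631]
eef_rot: [0.0, 0.999, 0.053, 0.0]
wrist_force: [-0.4, -0.2, -0.2]
opening: 0.627
grasp_force: 63.3
```

```bash
python3 to.py ".4503,.0832,.0315"
```

```text
[0.45   0.0781 0.0631] tool rotvec to (yaw 6.2, down), units [ 0.002 -0.009 -0.013]
tool shift units [ 0.02  -0.127  0.789]
```

Emit:
carry_out(
  plan="0.02 -0.12 0.1 0 0 0;0 0 0.25 0 0 0;0 0 0.2 0 0 0;0 0 0.12 0 0 0;0 0 0.06 0 0 0;0 0 0 0 0 0;0 0 0 0 0 0;0 0 0 0 0 0",
)

```text
time_s: 40.6
eef_pos: [0.4499, 0.0835, 0.0334]
eef_rot: [0.0, 0.999, 0.054, 0.0]
wrist_force: [-0.5, 0.0, -0.4]
opening: 0.627
grasp_force: 63.3
```

```bash
python3 to.py ".4503,.0832,.0308"
```

```text
[0.4499 0.0835 0.0334] tool rotvec to (yaw 6.2, down), units [ 0.    -0.003 -0.004]
tool shift units [0.01  0.009 0.065]
```

Emit:
carry_out(
  plan="0 0 0.03 0 0 0;0 0 0.03 0 0 0;0 0 0 0 0 0;0 0 0 0 0 0;0 0 0 0 0 0;0 0 0 0 0 0;0 0 0 0 0 0;0 0 0 0 0 0",
)

```text
time_s: 41.27
eef_pos: [0.45, 0.0835, 0.031]
eef_rot: [0.0, 0.999, 0.054, 0.0]
wrist_force: [0.2, -0.8, 1.5]
opening: 0.632
grasp_force: 63.2
```

Emit:
carry_out(
  plan="0 0 0 0 0 0;0 0 0 0 0 0;0 0 0 0 0 0;0 0 0 0 0 0;0 0 -0.1 0 0 0;0 0 -0.4 0 0 0;0 0 -0.7 0 0 0;0 0 -0.6 0 0 0",
  claw=-0.6,
)

```text
time_s: 41.93
eef_pos: [0.4491, 0.0836, 0.1037]
eef_rot: [-0.0, 0.999, 0.054, -0.001]
wrist_force: [1.1, -0.7, 0.8]
opening: 0.8
grasp_force: 0.0
```

Emit:
carry_out(
  plan="0 0.4 -0.1 0 0 0;0 0.8 0 0 0 0;0 0.9 0 0 0 0;0 0.9 0 0 0 0;0 0.9 0 0 0 0;0 0.9 0 0 0 0;0 0.9 0 0 0 0;0.1 0.9 0 0 0 0",
)

```text
time_s: 42.6
eef_pos: [0.4815, -0.1802, 0.1071]
eef_rot: [-0.0, 0.999, 0.054, -0.0]
wrist_force: [0.8, 0.4, -0.4]
opening: 0.803
grasp_force: 0.0
```

Emit:
carry_out(
  plan="0.2 0.9 0 0 0 0;0.2 0.9 0 0 0 0;0.05 0.9 0 0 0 0;0 0.8 0 0 0 0;0 0.4 0 0 0 0;0 0.05 0.3 0 0 0;0 0 0 0 0 0;0 0 0 0 0 0",
)

```text
time_s: 43.27
eef_pos: [0.5158, -0.3317, 0.0932]
eef_rot: [-0.002, 0.999, 0.054, -0.001]
wrist_force: [-0.2, 0.4, -0.2]
opening: 0.799
grasp_force: 0.0
```

```bash
python3 to.py ".5166,-.334,.0100"
```

```text
[ 0.5158 -0.3317  0.0932] tool rotvec to (yaw 6.2, down), units [-0.033  0.024 -0.003]
tool shift units [0.019 0.066 2.079]
```

Emit:
carry_out(
  plan="0 0.02 0.4 0 0 0;0 0 0.6 0 0 0;0 0 0.5 0 0 0;0 0 0.3 0 0 0;0 0 0.14 0 0 0;0 0 0.1 0 0 0;0 0 0.03 0 0 0;0 0 0 0 0 0",
)

```text
time_s: 43.93
eef_pos: [0.5176, -0.3346, 0.0128]
eef_rot: [0.0, 0.999, 0.054, 0.0]
wrist_force: [0.4, 0.0, -0.7]
opening: 0.797
grasp_force: 0.0
```

Emit:
carry_out(
  plan="0 0 0 0 0 0;0 0 0 0 0 0;0 0 0 0 0 0;0 0 0 0 0 0;0 0 0 0 0 0;0 0 0 0 0 0;0 0 0 0 0 0;0 0 0 0 0 0",
  claw=1,
)

```text
time_s: 44.6
eef_pos: [0.518, -0.3354, 0.0138]
eef_rot: [0.001, 0.999, 0.054, 0.001]
wrist_force: [-0.7, 1.2, 7.2]
opening: 0.622
grasp_force: 63.5
```

Emit:
carry_out(
  plan="0 0 -0.3 0 0 0;0 0 -0.7 0 0 0;0 0 -0.8 0 0 0;0 -0.4 -0.2 0 0 0;0 -0.7 0 0 0 0;0 -0.8 0 0 0 0;-0.1 -0.8 0 0 0 0;-0.1 -0.8 0 0 0 0",
)

```text
time_s: 45.27
eef_pos: [0.4936, -0.195, 0.0928]
eef_rot: [0.0, 0.999, 0.054, 0.0]
wrist_force: [-0.7, 0.5, -2.2]
opening: 0.624
grasp_force: 63.3
```

Emit:
carry_out(
  plan="-0.1 -0.8 0 0 0 0;-0.1 -0.8 0 0 0 0;-0.1 -0.7 0 0 0 0;0 -0.4 0 0 0 0;0 0 0.2 0 0 0;0 0 0.4 0 0 0;0 0 0.2 0 0 0;0 0 0 0 0 0",
)

```text
time_s: 45.93
eef_pos: [0.4692, -0.09, 0.0585]
eef_rot: [-0.001, 0.999, 0.054, -0.001]
wrist_force: [-0.4, -0.4, -0.8]
opening: 0.624
grasp_force: 63.3
```

```bash
python3 to.py ".4697,-.0898,.0330"
```

```text
[ 0.4692 -0.09    0.0585] tool rotvec to (yaw 6.2, down), units [-0.016  0.029 -0.009]
tool shift units [ 0.016 -0.002  0.637]
```

Emit:
carry_out(
  plan="0 0 0.1 0 0 0;0 0 0.2 0 0 0;0 0 0.15 0 0 0;0 0 0.1 0 0 0;0 0 0.05 0 0 0;0 0 0.03 0 0 0;0 0 0 0 0 0;0 0 0 0 0 0",
)

```text
time_s: 46.6
eef_pos: [0.4706, -0.0901, 0.0349]
eef_rot: [0.0, 0.999, 0.054, 0.0]
wrist_force: [-0.5, 0.7, -1.2]
opening: 0.629
grasp_force: 63.3
```

Emit:
carry_out(
  plan="0 0 0 0 0 0;0 0 0 0 0 0;0 0 0 0 0 0;0 0 0 0 0 0;0 0 0 0 0 0;0 0 0 0 0 0;0 0 0 0 0 0;0 0 0 0 0 0",
)

```text
time_s: 47.27
eef_pos: [0.4705, -0.09, 0.0348]
eef_rot: [-0.0, 0.999, 0.054, -0.0]
wrist_force: [-0.3, -0.7, -1.2]
opening: 0.625
grasp_force: 63.3
```

Emit:
carry_out(
  plan="-0.02 0 0.03 0 0 0;0 0 0.02 0 0 0;0 0 0.01 0 0 0;0 0 0 0 0 0;0 0 0 0 0 0;0 0 0 0 0 0;0 0 0 0 0 0;0 0 0 0 0 0",
)

```text
time_s: 47.93
eef_pos: [0.4695, -0.0901, 0.0327]
eef_rot: [-0.0, 0.999, 0.054, -0.0]
wrist_force: [-2.6, 0.5, 5.5]
opening: 0.626
grasp_force: 64.0
```

Emit:
carry_out(
  plan="0 0 0 0 0 0;0 0 0 0 0 0;0 0 0 0 0 0;0 0 0 0 0 0;0 0 -0.1 0 0 0;0 0 -0.4 0 0 0;0 0 -0.8 0 0 0;0 0 -0.8 0 0 0",
  claw=-0.6,
)

```text
time_s: 48.6
eef_pos: [0.4684, -0.0896, 0.1165]
eef_rot: [-0.001, 0.999, 0.054, -0.001]
wrist_force: [1.7, -0.5, -0.3]
opening: 0.805
grasp_force: 0.0
```

Emit:
carry_out(
  plan="0 0.3 -0.8 0 0 0;0 0.6 -0.4 0 0 0;0 0.8 0 0 0 0;0.2 0.8 0 0 0 0;0.4 0.8 0 0 0 0;0.5 0.8 0 0 0 0;0.5 0.8 0 0 0 0;0.5 0.7 0 0 0 0",
)

```text
time_s: 49.27
eef_pos: [0.578, -0.3059, 0.1646]
eef_rot: [0.0, 0.999, 0.053, 0.0]
wrist_force: [-1.2, 0.2, -0.0]
opening: 0.8
grasp_force: 0.0
```

Emit:
carry_out(
  plan="0.5 0.4 0 0 0 0;0.1 0.1 0 0 0 0;0 0 0 0 0 0;0 0 0 0 0 0;0 0 0 0 0 0;0 0 0 0 0 0;0 0 0 0 0 0;0 0 0 0 0 0",
)

```text
time_s: 49.93
eef_pos: [0.603, -0.3206, 0.1649]
eef_rot: [0.0, 0.999, 0.054, 0.0]
wrist_force: [-0.7, -0.0, 0.3]
opening: 0.803
grasp_force: 0.0
```

```bash
python3 to.py ".6022,-.3204,.0477"
python3 - <<'E'
from h import *
c=ctrl.camera("scene"); cv2.imwrite("pics/s6.png",cv2.resize(c["pixels"][130:290,160:480,::-1],None,fx=2.5,fy=2.5,interpolation=cv2.INTER_CUBIC))
E
```

```text
[ 0.603  -0.3206  0.1649] tool rotvec to (yaw 6.2, down), units [ 0.002 -0.002 -0.   ]
tool shift units [-0.021 -0.007  2.929]
```

View pics/s6.png

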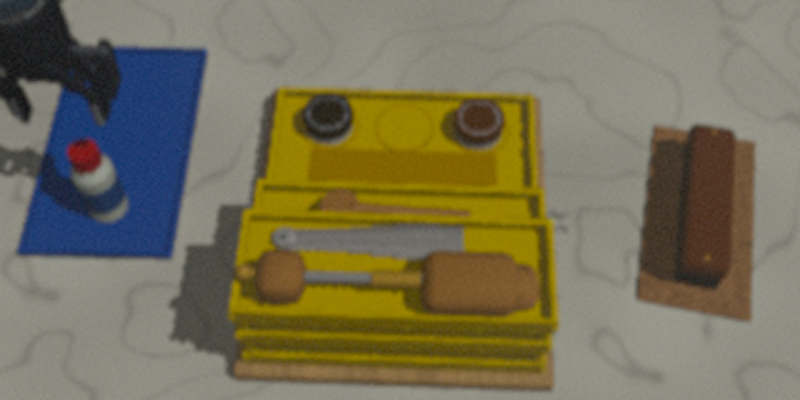

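Both tins are back: black at (291,176), brown at (352,178), matching the start pixels. Now the bottle.

Emit:
carry_out(
  plan="-0.02 0 0.5 0 0 0;0 0 0.7 0 0 0;0 0 0.7 0 0 0;0 0 0.5 0 0 0;0 0 0.3 0 0 0;0 0 0.15 0 0 0;0 0 0.05 0 0 0;0 0 0 0 0 0",
)

```text
time_s: 50.65
eef_pos: [0.6029, -0.3215, 0.0491]
eef_rot: [0.0, 0.999, 0.054, 0.0]
wrist_force: [-0.1, 0.1, -0.3]
opening: 0.8
grasp_force: 0.0
```

Emit:
carry_out(
  plan="0 0 0 0 0 0;0 0 0 0 0 0;0 0 0 0 0 0;0 0 0 0 0 0;0 0 0 0 0 0;0 0 0 0 0 0;0 0 0 0 0 0;0 0 0 0 0 0",
  claw=1,
)

```text
time_s: 51.32
eef_pos: [0.6036, -0.3218, 0.0506]
eef_rot: [0.001, 0.999, 0.054, 0.001]
wrist_force: [-1.2, 1.4, 6.1]
opening: 0.495
grasp_force: 61.3
```

Emit:
carry_out(
  plan="0 0 -0.3 0 0 0;0 0 -0.7 0 0 0;0 0 -0.8 0 0 0;0 0 -0.7 0 0 0;-0.5 -0.3 0 0 0 0;-0.7 -0.6 0 0 0 0;-0.6 -0.7 0 0 0 0;-0.4 -0.8 0 0 0 0",
)

```text
time_s: 51.98
eef_pos: [0.5025, -0.2351, 0.1489]
eef_rot: [0.0, 0.999, 0.053, -0.0]
wrist_force: [0.4, 1.4, -0.3]
opening: 0.496
grasp_force: 61.2
```

Emit:
carry_out(
  plan="-0.3 -0.8 0 0 0 0;-0.2 -0.8 0 0 0 0;0 -0.8 0 0 0 0;0 -0.8 0 0 0 0;0 -0.8 0 0 0 0;0 -0.8 0 0 0 0;0 -0.7 0 0 0 0;0 -0.4 0 0 0 0",
)

```text
time_s: 52.65
eef_pos: [0.4585, -0.0001, 0.1491]
eef_rot: [-0.0, 0.999, 0.055, 0.0]
wrist_force: [0.7, 0.4, -0.8]
opening: 0.492
grasp_force: 61.3
```

Emit:
carry_out(
  plan="0 0 0 0 0 0;0 0 0 0 0 0;0 0 0 0 0 0;0 0 0 0 0 0;0 0 0 0 0 0;0 0 0 0 0 0;0 0 0 0 0 0;0 0 0 0 0 0",
)

```text
time_s: 53.32
eef_pos: [0.4594, -0.0031, 0.1484]
eef_rot: [-0.0, 0.999, 0.053, -0.0]
wrist_force: [-0.3, 0.1, -2.0]
opening: 0.494
grasp_force: 61.3
```

```bash
python3 to.py ".4603,-.002,.0705"
```

```text
[ 0.4594 -0.0031  0.1484] tool rotvec to (yaw 6.2, down), units [-0.001  0.002 -0.012]
tool shift units [ 0.026 -0.025  1.946]
```

Emit:
carry_out(
  plan="0.02 -0.02 0.3 0 0 0;0 0 0.5 0 0 0;0 0 0.5 0 0 0;0 0 0.3 0 0 0;0 0 0.2 0 0 0;0 0 0.1 0 0 0;0 0 0.03 0 0 0;0 0 0 0 0 0",
)

```text
time_s: 53.98
eef_pos: [0.4604, -0.002, 0.0715]
eef_rot: [0.0, 0.999, 0.054, 0.0]
wrist_force: [-0.1, 1.1, -1.5]
opening: 0.494
grasp_force: 61.2
```

Emit:
carry_out(
  plan="0 0 0 0 0 0;0 0 0 0 0 0;0 0 0 0 0 0;0 0 0 0 0 0;0 0 0 0 0 0;0 0 0 0 0 0;0 0 0 0 0 0;0 0 0 0 0 0",
)

```text
time_s: 54.65
eef_pos: [0.4601, -0.0018, 0.0713]
eef_rot: [-0.0, 0.999, 0.054, -0.0]
wrist_force: [-0.1, -0.6, -1.2]
opening: 0.498
grasp_force: 61.3
```

Emit:
carry_out(
  plan="0 0 0.02 0 0 0;0 0 0.02 0 0 0;0 0 0.01 0 0 0;0 0 0 0 0 0;0 0 0 0 0 0;0 0 0 0 0 0;0 0 0 0 0 0;0 0 0 0 0 0",
)

```text
time_s: 55.32
eef_pos: [0.4603, -0.0018, 0.0696]
eef_rot: [0.0, 0.999, 0.054, 0.0]
wrist_force: [-1.3, 1.7, 5.3]
opening: 0.495
grasp_force: 61.8
```

Emit:
carry_out(
  plan="0 0 0 0 0 0;0 0 0 0 0 0;0 0 0 0 0 0;0 0 0 0 0 0;0 0 0 0 0 0;0 0 0 0 0 0;0 0 0 0 0 0;0 0 0 0 0 0",
  claw=-0.6,
)

```text
time_s: 55.98
eef_pos: [0.4601, -0.0018, 0.0692]
eef_rot: [-0.0, 0.999, 0.054, -0.0]
wrist_force: [0.2, -0.3, 0.3]
opening: 0.802
grasp_force: 0.0
```

Emit:
carry_out(
  plan="0 0 -0.2 0 0 0;0 0 -0.5 0 0 0;0 0 -0.8 0 0 0;0 0 -0.8 0 0 0;0 0 -0.8 0 0 0;-0.5 0 -0.6 0 0 0;-0.8 0 -0.3 0 0 0;-0.3 0 0 0 0 0",
)

```text
time_s: 56.65
eef_pos: [0.3959, -0.009, 0.2328]
eef_rot: [0.001, 0.999, 0.054, 0.002]
wrist_force: [0.5, -0.1, -0.5]
opening: 0.804
grasp_force: 0.0
```

Run:
```python
from h import *
o=ctrl.get_obs();print(o["eef_pos"],o["wrist_force"])
c=ctrl.camera("wrist"); s=ctrl.camera("side")
im=np.zeros((600,640,3),np.uint8); im[:300]=c["pixels"][:300]; im[300:]=cv2.resize(s["pixels"][120:300,190:574],(640,300))
cv2.imwrite("pics/f.png",im[:,:,::-1])
for n,X in [("cap",(.4596,-.002,.135)),("black",(.4675,-.090,.047)),("brown",(.449,.0835,.047))]: print(n,proj(c,X))
```

```text
[ 0.39587036 -0.00903912  0.23275083] [ 0.45956563 -0.12524665 -0.4981725 ]
cap [[319.61400704 117.26825085]]
black [[402.08324161 113.37686266]]
brown [[239.18568041 113.03215981]]
```

View pics/f.png

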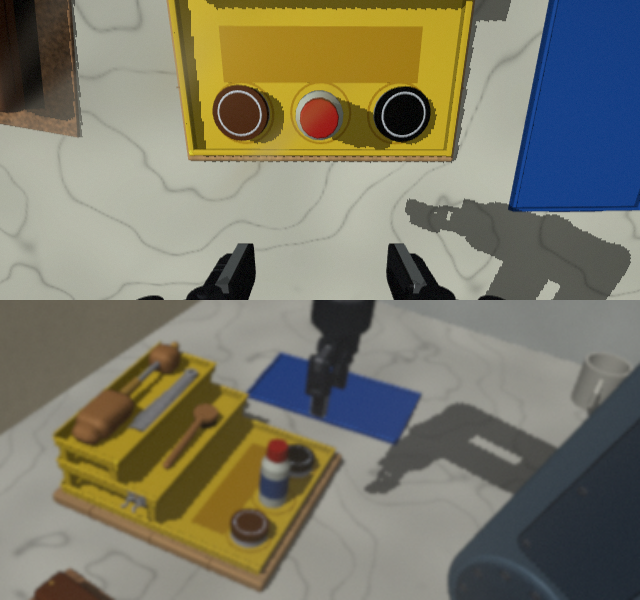

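All three are upright on their mouldings: brown (240,114), cap (320,118) and black (403,113), each within 1–2 px of the predicted start positions. Upper tiers are untouched, so I'm handing in.

```bash
python3 -c "
from bench import ctrl
print(ctrl.hand_in())"
```

```text
the job is handed in; nothing more can be done
None
```

The job is handed in, verdict not shown: by the last pictures the brush lies bristles down within about 3 mm of the mat's centre, the bottle and both tins stand upright on their original spots, and the upper-tier items look untouched.

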